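Load the copy lathe's blank carriage and lock it at the feed station

TASK

Free the feeder's carriage: draw its barrel bolt, pull up the spring collar and turn it until it stays parked; then slide the carriage all the way to the loading station. There load every spoon blank from the bench, one to a seat, any seats: head flat on the deck between the back teeth, handle down in its comb notch, towards the robot. Then slide the carriage all the way back to the feed station, pull and turn the collar back so that it drops and locks it, and last slide the barrel bolt fully home; leave the bowl, the gouge and the sanding block alone.

Things in the scene. Friction and masses are not known exactly. Their poses are not given: they have to be found in the camera images.
- collar_grip (a point): Spring collar of the index plunger on the frame: an upright round knurled dark steel sleeve, 42 mm in diameter and 40 mm tall, on a green bracket at the frame's robot side. This point lies on its axis, 22 mm above its lower rim and 18 mm below its upper rim (66 mm above the bench when down). It rises and turns with the collar, z up; a white line on top and a nub point along its -x.
- collar_lift (a joint): How far the collar is pulled up, m: 0 (down) to 0.018. A spring pulls it down (about 8 to 13 N with its weight). The plunger under it enters one of two holes in the carriage's index bar and then stands at 0; with the plunger on the bar between the holes it stands at about 0.009.
- collar_turn (a joint): Turn of the collar, rad: 0 = locked position, 1.06 = parked position (turned anticlockwise seen from above). Down at 0 it cannot turn. It has to be pulled up more than 0.014 to turn either way; turned beyond 1.0 and let go it sinks 3 mm into a notch and stays parked at lift 0.011 with the plunger out of the bar. To lock: pull up, turn back to 0, let go; the spring drives the plunger into the hole.
- carriage (a joint): Position of the carriage on the frame, m: 0.08 = feed station (where it starts, held by the plunger, with the bolt in its keeper), 0 = loading station; both are ends of travel with a hole under the plunger. The value grows along the seats' -y direction (the loading station is on the +y side); friction about 5 N, stays where left. Locked by the plunger in either hole.
- carriage_handle (a point): Upright black round post on the carriage, 18 mm in diameter, 48 mm tall (26 to 74 mm above the bench); this point is on its axis 55 mm above the bench (19 mm below its top). It moves with the carriage.
- bolt_knob (a point): Upright black round knob of the barrel bolt on the carriage's right-hand end (-y), 16 mm in diameter, 46 mm tall (44 to 90 mm above the bench); this point is on its axis 15 mm below its top. The bolt rides with the carriage and slides along the seats' +x, away from the robot.
- bolt (a joint): How far the barrel bolt is slid, m: near 0 = drawn back, 0.045 = fully home (at the start it is about home). Friction about 2 N, stays where left. When the carriage is at the feed station the 12 mm bolt is in the steel keeper on the frame beyond about 0.025 and locks the carriage; at any other place it misses the keeper or meets its cheeks.
- seat1 (a point): Seat 1 (1 at the +y end, 68 mm apart): place of the centre of a blank's head, 44 mm above the bench (deck 26). x: along the seated blank from handle to head, away from the robot. Comb notch 36 mm wide at x -64 to -52 mm; back teeth 8 mm clear of each side of the head at x 25 to 55, all 24 mm above the deck; 12 mm lip at x 52. Head's sides open from -50 to 25. Moves with the carriage.
- seat2 (a point): Seat 2 (68 mm apart): place of the centre of a blank's head, 44 mm above the bench (deck 26). x: along the seated blank from handle to head, away from the robot. Comb notch 36 mm wide at x -64 to -52 mm; back teeth 8 mm clear of each side of the head at x 25 to 55, all 24 mm above the deck; 12 mm lip at x 52. Head's sides open from -50 to 25. Moves with the carriage.
- seat3 (a point): Seat 3 (68 mm apart): place of the centre of a blank's head, 44 mm above the bench (deck 26). x: along the seated blank from handle to head, away from the robot. Comb notch 36 mm wide at x -64 to -52 mm; back teeth 8 mm clear of each side of the head at x 25 to 55, all 24 mm above the deck; 12 mm lip at x 52. Head's sides open from -50 to 25. Moves with the carriage.
- seat4 (a point): Seat 4 (68 mm apart): place of the centre of a blank's head, 44 mm above the bench (deck 26). x: along the seated blank from handle to head, away from the robot. Comb notch 36 mm wide at x -64 to -52 mm; back teeth 8 mm clear of each side of the head at x 25 to 55, all 24 mm above the deck; 12 mm lip at x 52. Head's sides open from -50 to 25. Moves with the carriage.
- blank1_head (a point): Spoon blank 1, plain light wood, 160 mm long, 100 g: a square head 80 x 36 x 36 mm and a turned handle 24 mm in diameter and 80 mm long. This point is the centre of the head, 18 mm above what it lies on; x axis along the blank from the handle towards the head, z up. Centre of mass 20 mm towards the handle from here. All blanks are alike. Absent in some runs.
- blank1_handle (a point): Middle of the handle of spoon blank 1, on its axis, 80 mm in -x from the head's centre.
- blank2_head (a point): Spoon blank 2, plain light wood, 160 mm long, 100 g: a square head 80 x 36 x 36 mm and a turned handle 24 mm in diameter and 80 mm long. This point is the centre of the head, 18 mm above what it lies on; x axis along the blank from the handle towards the head, z up. Centre of mass 20 mm towards the handle from here. All blanks are alike. Absent in some runs.
- blank2_handle (a point): Middle of the handle of spoon blank 2, on its axis, 80 mm in -x from the head's centre.
- blank3_head (a point): Spoon blank 3, plain light wood, 160 mm long, 100 g: a square head 80 x 36 x 36 mm and a turned handle 24 mm in diameter and 80 mm long. This point is the centre of the head, 18 mm above what it lies on; x axis along the blank from the handle towards the head, z up. Centre of mass 20 mm towards the handle from here. All blanks are alike. Absent in some runs.
- blank3_handle (a point): Middle of the handle of spoon blank 3, on its axis, 80 mm in -x from the head's centre.
- blank4_head (a point): Spoon blank 4, plain light wood, 160 mm long, 100 g: a square head 80 x 36 x 36 mm and a turned handle 24 mm in diameter and 80 mm long. This point is the centre of the head, 18 mm above what it lies on; x axis along the blank from the handle towards the head, z up. Centre of mass 20 mm towards the handle from here. All blanks are alike. Absent in some runs.
- blank4_handle (a point): Middle of the handle of spoon blank 4, on its axis, 80 mm in -x from the head's centre.
- bowl: Bystander: dark wooden bowl, 110 mm across, 50 mm high; origin centre of underside.
- gouge: Bystander: turning gouge lying in front of the frame, 290 mm long, 30 mm high; origin under its ferrule.
- sandblock: Bystander: cork sanding block 70 x 110 x 32 mm; origin centre of underside.
Things that resemble listed ones, but are neither listed nor needed, are in the scene too. Leave any red look-alike of the part that bears blank2_head alone.

How it is judged:
On the way, in this order (a step that is already met when the one before it is completed fails the run):
1. the barrel bolt is drawn and the collar is pulled up, turned and left parked (value of joint bolt below 0.018 m and value of joint collar_turn above 0.9 rad and value of joint collar_lift above 0.0095 m and contact force between the fingers and collar_turn below 0.5 N), for 0.2 s.
2. the carriage is at the loading station (value of joint carriage below 0.01 m), for 0.1 s.
3. all blanks present are seated and let go, the carriage at the loading station (((distance between blank1_head and seat1 below 0.016 m and x of blank1_handle in the frame of seat1 below -0.06 m and z of blank1_handle in the frame of seat1 below 0.01 m) or (distance between blank1_head and seat2 below 0.016 m and x of blank1_handle in the frame of seat2 below -0.06 m and z of blank1_handle in the frame of seat2 below 0.01 m) or (distance between blank1_head and seat3 below 0.016 m and x of blank1_handle in the frame of seat3 below -0.06 m and z of blank1_handle in the frame of seat3 below 0.01 m) or (distance between blank1_head and seat4 below 0.016 m and x of blank1_handle in the frame of seat4 below -0.06 m and z of blank1_handle in the frame of seat4 below 0.01 m)) and ((distance between blank2_head and seat1 below 0.016 m and x of blank2_handle in the frame of seat1 below -0.06 m and z of blank2_handle in the frame of seat1 below 0.01 m) or (distance between blank2_head and seat2 below 0.016 m and x of blank2_handle in the frame of seat2 below -0.06 m and z of blank2_handle in the frame of seat2 below 0.01 m) or (distance between blank2_head and seat3 below 0.016 m and x of blank2_handle in the frame of seat3 below -0.06 m and z of blank2_handle in the frame of seat3 below 0.01 m) or (distance between blank2_head and seat4 below 0.016 m and x of blank2_handle in the frame of seat4 below -0.06 m and z of blank2_handle in the frame of seat4 below 0.01 m)) and ((distance between blank3_head and seat1 below 0.016 m and x of blank3_handle in the frame of seat1 below -0.06 m and z of blank3_handle in the frame of seat1 below 0.01 m) or (distance between blank3_head and seat2 below 0.016 m and x of blank3_handle in the frame of seat2 below -0.06 m and z of blank3_handle in the frame of seat2 below 0.01 m) or (distance between blank3_head and seat3 below 0.016 m and x of blank3_handle in the frame of seat3 below -0.06 m and z of blank3_handle in the frame of seat3 below 0.01 m) or (distance between blank3_head and seat4 below 0.016 m and x of blank3_handle in the frame of seat4 below -0.06 m and z of blank3_handle in the frame of seat4 below 0.01 m)) and ((distance between blank4_head and seat1 below 0.016 m and x of blank4_handle in the frame of seat1 below -0.06 m and z of blank4_handle in the frame of seat1 below 0.01 m) or (distance between blank4_head and seat2 below 0.016 m and x of blank4_handle in the frame of seat2 below -0.06 m and z of blank4_handle in the frame of seat2 below 0.01 m) or (distance between blank4_head and seat3 below 0.016 m and x of blank4_handle in the frame of seat3 below -0.06 m and z of blank4_handle in the frame of seat3 below 0.01 m) or (distance between blank4_head and seat4 below 0.016 m and x of blank4_handle in the frame of seat4 below -0.06 m and z of blank4_handle in the frame of seat4 below 0.01 m)) and contact force between the fingers and anything else below 0.5 N and value of joint carriage below 0.01 m), for 0.2 s.
4. the carriage is back at the feed station (value of joint carriage above 0.075 m), for 0.1 s.
5. the collar is turned back and down, locking the carriage at the feed station (value of joint collar_lift below 0.003 m and value of joint collar_turn below 0.15 rad and value of joint carriage above 0.075 m and contact force between the fingers and collar_turn below 0.5 N), for 0.2 s.
6. the barrel bolt is home in its keeper (value of joint bolt above 0.037 m and value of joint carriage above 0.075 m), for 0.2 s.
At the end, for the whole second after the job is handed in: Every blank present lies in a seat (head centre within 16 mm of its seat, handle's middle 60 mm or more on the robot's side and no more than 10 mm higher), carriage within 5 mm of the feed station, collar turned back (within 0.15 rad) and down (within 3 mm), bolt slid at least 37 of its 45 mm (all of step 6 and ((distance between blank1_head and seat1 below 0.016 m and x of blank1_handle in the frame of seat1 below -0.06 m and z of blank1_handle in the frame of seat1 below 0.01 m) or (distance between blank1_head and seat2 below 0.016 m and x of blank1_handle in the frame of seat2 below -0.06 m and z of blank1_handle in the frame of seat2 below 0.01 m) or (distance between blank1_head and seat3 below 0.016 m and x of blank1_handle in the frame of seat3 below -0.06 m and z of blank1_handle in the frame of seat3 below 0.01 m) or (distance between blank1_head and seat4 below 0.016 m and x of blank1_handle in the frame of seat4 below -0.06 m and z of blank1_handle in the frame of seat4 below 0.01 m)) and ((distance between blank2_head and seat1 below 0.016 m and x of blank2_handle in the frame of seat1 below -0.06 m and z of blank2_handle in the frame of seat1 below 0.01 m) or (distance between blank2_head and seat2 below 0.016 m and x of blank2_handle in the frame of seat2 below -0.06 m and z of blank2_handle in the frame of seat2 below 0.01 m) or (distance between blank2_head and seat3 below 0.016 m and x of blank2_handle in the frame of seat3 below -0.06 m and z of blank2_handle in the frame of seat3 below 0.01 m) or (distance between blank2_head and seat4 below 0.016 m and x of blank2_handle in the frame of seat4 below -0.06 m and z of blank2_handle in the frame of seat4 below 0.01 m)) and ((distance between blank3_head and seat1 below 0.016 m and x of blank3_handle in the frame of seat1 below -0.06 m and z of blank3_handle in the frame of seat1 below 0.01 m) or (distance between blank3_head and seat2 below 0.016 m and x of blank3_handle in the frame of seat2 below -0.06 m and z of blank3_handle in the frame of seat2 below 0.01 m) or (distance between blank3_head and seat3 below 0.016 m and x of blank3_handle in the frame of seat3 below -0.06 m and z of blank3_handle in the frame of seat3 below 0.01 m) or (distance between blank3_head and seat4 below 0.016 m and x of blank3_handle in the frame of seat4 below -0.06 m and z of blank3_handle in the frame of seat4 below 0.01 m)) and ((distance between blank4_head and seat1 below 0.016 m and x of blank4_handle in the frame of seat1 below -0.06 m and z of blank4_handle in the frame of seat1 below 0.01 m) or (distance between blank4_head and seat2 below 0.016 m and x of blank4_handle in the frame of seat2 below -0.06 m and z of blank4_handle in the frame of seat2 below 0.01 m) or (distance between blank4_head and seat3 below 0.016 m and x of blank4_handle in the frame of seat3 below -0.06 m and z of blank4_handle in the frame of seat3 below 0.01 m) or (distance between blank4_head and seat4 below 0.016 m and x of blank4_handle in the frame of seat4 below -0.06 m and z of blank4_handle in the frame of seat4 below 0.01 m)) and value of joint collar_lift below 0.003 m and value of joint collar_turn below 0.15 rad); the robot touches nothing.
It fails at once if the bowl is moved more than 4 cm (distance of bowl from where it was at the start of the episode above 0.04 m).
It fails at once if the gouge is moved more than 4 cm (distance of gouge from where it was at the start of the episode above 0.04 m).
It fails at once if the sandblock is moved more than 4 cm (distance of sandblock from where it was at the start of the episode above 0.04 m).
Of blank1, blank2, blank3, blank4 only 3 to 4 are there at a start; the rules pass over those that are not, and their reading is None.
At some moment in a run one of blank1, blank2, blank3, blank4 may be knocked a few centimetres aside while the robot is not near it.
Once in a run the grip may slacken for a moment while it holds something.
It also fails if it takes over 210 s, if anything falls off the work surface, if the arm or the gripper's body presses on something with over 40 N, if the wrist force passes 120 N, or if a joint passes its speed limit or range.

ROBOT

A 6-joint arm with a two-finger parallel gripper is mounted at the origin on the work surface. World frame = base frame: x ahead of the robot, y to its left, z up, the work surface at z = 0. Lengths are in m, angles in rad, forces in N, time in s.
With the tool pointing down it reaches from about 0.25 to 0.775 m from the base axis. Payload 4 kg.
Tool frame: the origin (TCP) lies on the centre line of the jaws, within the pads' length; the fingertips stand 14 mm ahead of it and the grasp point (between the pads) lies 5 mm behind it (robot.tcp_to_tips is the distance from the TCP to the fingertips, in m); z points along the fingers, y is the line along which they close (so a half turn about z gives the same grasp; the last joint's range is limited). The gripper opens to 94 mm and grips with 3 to 60 N. Pads are 16 mm wide; open, the fingers measure 119 mm over their backs; the gripper's body (75 mm by 177 mm) begins 78 mm behind the grasp point.
Start: joints at [-1.292, 0.087, 1.371, -0, 1.684, -0.103], TCP at [0.205, -0.51, 0.187] pointing down, gripper open.
Joint ranges: [-3.1, 3.1], [-0.76, 2.03], [0.27, 2.55], [-1.08, 4.22], [0.17, 2.65], [-2.57, 2.57]. Speed limits (rad/s): [2.79, 2.79, 3.14, 3.14, 3.14, 3.14].

INTERFACE

Orientations are given as [roll, pitch, yaw] about the fixed x, y, z axes, in that order (R = Rz(yaw) Ry(pitch) Rx(roll)).
In Python, from bench import robot gives the robot as it stands.
- The arm moves only by the tool carry_out, never from a script. Its argument "increments" is a list of rows, each a list of 3 entries, a list of its own where there are three numbers: the closure in counts, from 0 (fully open) to 255 (shut), then the shift along the tool's x, y, z in mm, then the turn about the tool's z in degrees. In form: [[fingers, [dx, dy, dz], twist], ...]. A call has 1 to 8 rows; each row shifts and turns the commanded pose from where the row before left it, along the tool's axes as they then stand; what a row does not reach is not made up. A row lasts 1/10 s, in which the tool goes at most 50 mm and 8.59 degrees, less where a joint would pass 70% of its speed; a pose out of reach is approached as far as the arm can. A call with a gripper value outside its range is refused whole. The fingers move at their own pace and stop on an object; the grip force is fixed at half the most. Time passes only in rows, so rows that do not move let the fingers close. It gives the time, the measured TCP pose, the force, the opening and the grip force at its end, in the units of the state.
- robot.get_obs(): the state, without advancing time (a new reading comes with each control period).
- robot.snapshot(name): name is "scene" or "top" or "wrist"; returns the picture (480x640x3 uint8, blue, green, red); there is no depth.
- robot.get_calibration(name): a dict with "vfov" (degrees; the focal length in pixels is half the picture's height over the tangent of half this angle, whatever the lens; pixels are square), "cx", "cy" (the principal point, pixels), "T" (4x4, takes a point from camera to world coordinates). Camera axes: x right, y down, z forward; pixel columns grow to the right and rows downward; lengths in m; the calibration is good to about 2 mm. A picture is of the moment at which its call begins: read the wrist's pose just before it. get_calibration takes no time and is no camera call; for the wrist camera it gives the pose at the moment of the call.
- robot.close_job(): hands the job in; it is judged then, once.
The state is a dict: "time": time; "joint_positions": joint angles; "qvel": joint speeds; "joint_torque": joint torques, N m; "tool_pos": TCP position; "ee_rot": TCP orientation; "wrist_force": force on the tool from outside, world axes, zero at the start; "wrist_torque": the same for the moment, N m; "width": finger opening in m; "finger_force": force on a finger pad.
Only numpy, scipy, OpenCV 4.12 (cv2) and the standard library are available. Lean on these libraries where they do the work, as an engineer would, in place of code of your own. Each camera call takes 0.05 s, during which the arm holds its last target. There are 200 camera calls.

## Working session

There is one attempt and no reset: what is moved stays moved. The work goes in short steps, Python scripts to look and compute and a tool call to move; the robot and the scene stay as the last step left them, time stands still between calls to the robot, and variables do not carry over. Pictures are saved under pics/ and viewed, at most 14 in all, crops included, and the job is handed in when it is done.

Besides the shell and the picture viewer there is one more tool, called after ">>>" as a command line: name --argument value ..., lists and objects as JSON in quotes. carry_out: Moves the arm, as the interface text tells. Its arguments: {"type":"object","properties":{"increments":{"type":"array","items":{"type":"array"}}},"required":["increments"]}

```bash
ls; mkdir -p pics; cat > h.py <<'E'
import numpy as np, cv2
from bench import robot
from scipy.spatial.transform import Rotation as R
def snap(n,f):
    c=robot.get_calibration(n); im=robot.snapshot(n); cv2.imwrite('pics/'+f,im); return im,c
def ray(c,u,v):
    f=240/np.tan(np.radians(c['vfov'])/2)
    d=np.array([(u-c['cx'])/f,(v-c['cy'])/f,1]); T=np.array(c['T'])
    return T[:3,3],T[:3,:3]@d
def onz(c,u,v,z):
    o,d=ray(c,u,v); return o+d*(z-o[2])/d[2]
def proj(c,p):
    f=240/np.tan(np.radians(c['vfov'])/2); T=np.array(c['T'])
    q=T[:3,:3].T@(np.array(p)-T[:3,3]); return q[0]/q[2]*f+c['cx'],q[1]/q[2]*f+c['cy']
E
python3 - <<'E'
from h import *
np.set_printoptions(precision=4,suppress=True)
o=robot.get_obs(); print(o['time'],o['tool_pos'],o['ee_rot'],o['width'])
for n in('scene','top'):
    im,c=snap(n,n+'0.png'); print(n,c)
E
```

```text
pics
0.0 [ 0.2048 -0.5098  0.1857] [-3.1394 -0.0002  0.3818] 0.09379362650075229
scene {'vfov': 55.087799787041355, 'cx': 314.78841106245096, 'cy': 237.39051571292407, 'T': array([[ 0.7639,  0.5058, -0.4007,  1.009 ],
       [ 0.6453, -0.6038,  0.4681, -0.5417],
       [-0.0052, -0.6161, -0.7876,  1.0976],
       [ 0.    ,  0.    ,  0.    ,  1.    ]])}
top {'vfov': 43.509912226856855, 'cx': 321.01996208687996, 'cy': 242.75961520826343, 'T': array([[ 0.007 , -0.9981,  0.0614,  0.4151],
       [-1.    , -0.0073, -0.0051,  0.0549],
       [ 0.0055, -0.0614, -0.9981,  1.4328],
       [ 0.    ,  0.    ,  0.    ,  1.    ]])}
```

View pics/top0.png

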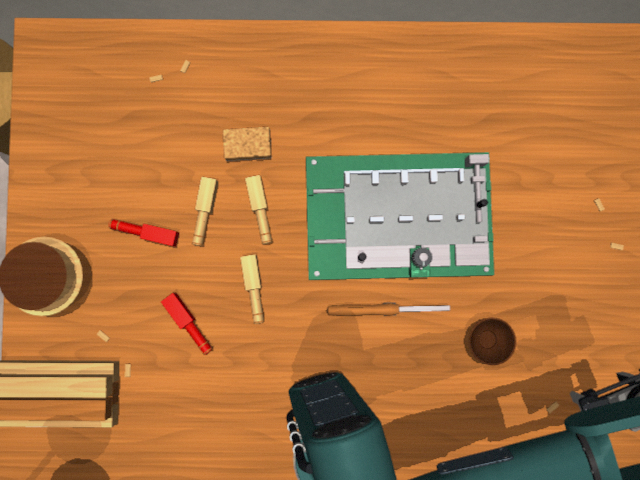

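View pics/scene0.png

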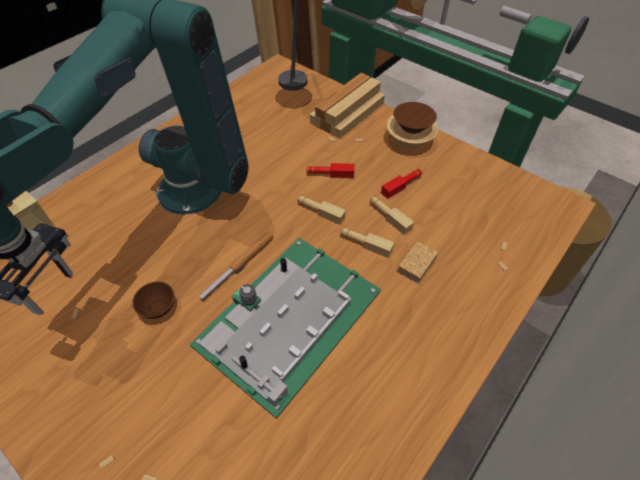

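The top view shows three plain blanks at about (205,210), (259,208) and (252,287), plus two red look-alikes. On the frame, the handle is at (362,257), the collar at (421,257) and the bolt knob at (482,203). The white teeth are at rows 178 and 218.

```bash
python3 - <<'E'
from h import *
np.set_printoptions(precision=4,suppress=True)
im=cv2.imread('pics/top0.png'); c=robot.get_calibration('top')
hsv=cv2.cvtColor(im,cv2.COLOR_BGR2HSV)
for p in [(205,190),(199,230),(150,200),(375,178),(390,195),(362,257),(482,203),(60,60)]: print(p,hsv[p[1],p[0]])
m=((hsv[...,0]>14)&(hsv[...,0]<30)&(hsv[...,1]<165)&(hsv[...,1]>60)&(hsv[...,2]>150)).astype(np.uint8)
m[:, :130]=0
cs,_=cv2.findContours(m,0,2)
for k in cs:
    if cv2.contourArea(k)>300: print('blank',cv2.contourArea(k),cv2.minAreaRect(k))
m=((hsv[...,1]<30)&(hsv[...,2]>215)).astype(np.uint8); m[:150]=0;m[235:]=0
cs,_=cv2.findContours(m,0,2)
for k in cs:
    if cv2.contourArea(k)>8:
        M=cv2.moments(k);u,v=M['m10']/M['m00'],M['m01']/M['m00']; print('tooth',M['m00'],(u,v),cv2.boundingRect(k),onz(c,u,v,.05))
m=(hsv[...,2]<55).astype(np.uint8); m[:150]=0; m[285:]=0; m[:,:300]=0; m[:,500:]=0
cs,_=cv2.findContours(m,0,2)
for k in cs:
    if cv2.contourArea(k)>12:
        print('dark',cv2.contourArea(k),cv2.boundingRect(k))
big=cv2.resize(im[140:290,190:500],None,fx=2.55,fy=2.55,interpolation=cv2.INTER_CUBIC); cv2.imwrite('pics/crop0.png',big)
E
```

```text
(205, 190) [ 26 102 231]
(199, 230) [ 25 109 230]
(150, 200) [ 13 180 217]
(375, 178) [108  14 241]
(390, 195) [ 40   4 178]
(362, 257) [170  11  68]
(482, 203) [110  14  56]
(60, 60) [ 13 183 190]
blank 769.5 ((252.57513427734375, 288.9884338378906), (68.88190460205078, 15.889976501464844), 81.25383758544922)
blank 746.0 ((201.75, 210.75001525878906), (15.493175506591797, 68.6406478881836), 11.309932708740234)
blank 765.0 ((259.06341552734375, 209.1292724609375), (68.30648803710938, 15.854369163513184), 77.90524291992188)
blank 1255.0 ((246.0952911376953, 142.02529907226562), (28.756391525268555, 46.596580505371094), 86.42366790771484)
tooth 35.5 (376.9201877934272, 218.51643192488262) (371, 217, 13, 4) [ 0.5572 -0.0809  0.05  ]
tooth 23.0 (350.1159420289855, 219.0) (347, 217, 7, 5) [ 0.5556 -0.0189  0.05  ]
tooth 35.5 (405.9201877934272, 217.51643192488262) (400, 216, 13, 4) [ 0.56   -0.1479  0.05  ]
tooth 13.0 (461.1794871794872, 216.46153846153845) (459, 215, 6, 4) [ 0.5634 -0.2758  0.05  ]
tooth 42.5 (435.11372549019603, 216.8862745098039) (429, 215, 13, 5) [ 0.562  -0.2155  0.05  ]
tooth 126.5 (368.09486166007906, 174.83135704874834) (345, 170, 55, 14) [ 0.6589 -0.0602  0.05  ]
tooth 22.0 (461.76515151515144, 174.4090909090909) (460, 169, 4, 12) [ 0.6616 -0.2779  0.05  ]
tooth 156.5 (422.6815761448349, 173.29286474973375) (402, 168, 57, 14) [ 0.6635 -0.1871  0.05  ]
dark 43.5 (476, 200, 12, 8)
```

View pics/crop0.png

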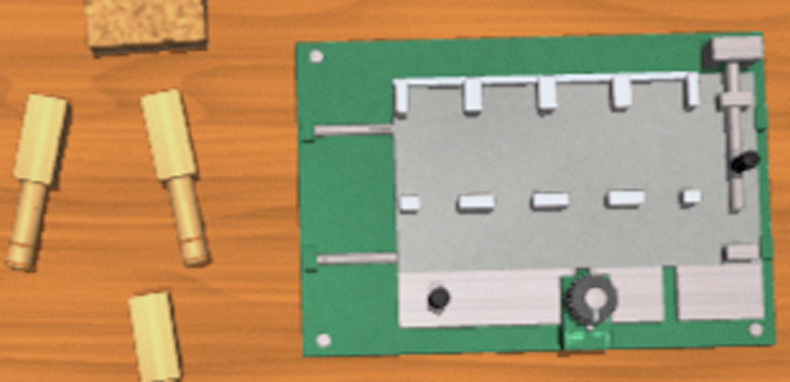

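The crop shows the collar disc at about (592,297), the handle top at (437,297) and the knob top at (752,158), which leans right and up as expected. The rail runs to the keeper at (736,50). Next I'll compute positions, cross-checked in the scene view.

```bash
cat >> h.py <<'E'
np.set_printoptions(precision=4,suppress=True)
def go(x,y,z,yaw,note=''):
    o=robot.get_obs(); p=o['tool_pos']; a=o['ee_rot'][2]
    d=np.array([x,y,z])-p; tw=-np.degrees((yaw-a+np.pi)%(2*np.pi)-np.pi)
    for lab,w in(('now',a),('after twist',yaw)):
        print(note,lab,'dx %.0f dy %.0f dz %.0f'%(1e3*(np.cos(w)*d[0]+np.sin(w)*d[1]),1e3*(np.sin(w)*d[0]-np.cos(w)*d[1]),-1e3*d[2]),'tw %.1f'%tw)
E
python3 - <<'E'
from h import *
c=robot.get_calibration('top');s=robot.get_calibration('scene')
for n,u,v,z in(('handle',361.4,256.5,.074),('collar',422.2,256.9,.084),('knob',485,202.5,.09)):
    p=onz(c,u,v,z); print(n,p,'scene',proj(s,p))
im=cv2.imread('pics/top0.png')
hsv=cv2.cvtColor(im,cv2.COLOR_BGR2HSV)
m=((hsv[...,0]>14)&(hsv[...,0]<30)&(hsv[...,1]<165)&(hsv[...,1]>60)&(hsv[...,2]>150)).astype(np.uint8); m[:,:130]=0
for k in cv2.findContours(m,0,2)[0]:
    if 600<cv2.contourArea(k)<1000:
        W=np.array([onz(c,*q[0],.03)[:2] for q in k])
        # head is the far (+x) end; centreline from rect
        r=cv2.minAreaRect((W*1e4).astype(np.float32)); b=cv2.boxPoints(r)/1e4
        b=b[np.argsort(b[:,0])]; h=b[2:].mean(0); t=b[:2].mean(0); L=np.linalg.norm(h-t); d=(h-t)/L
        print('blank',L,'w',min(r[1])/1e4,'head',h-.04*d,'com-ish',h-.06*d,'yaw',np.arctan2(d[1],d[0]))
k=onz(c,485,202.5,.09); go(k[0],k[1],.20,.036,'knob hover')
E
```

```text
handle [ 0.4682 -0.0435  0.074 ] scene (np.float64(283.14631231586026), np.float64(258.0419186925702))
collar [ 0.4679 -0.1794  0.084 ] scene (np.float64(247.07255438476164), np.float64(288.69698716044775))
knob [ 0.5911 -0.3202  0.09  ] scene (np.float64(240.85059288731634), np.float64(356.55568948488985))
blank 0.15985799 w 0.036962200927734376 head [0.4322 0.2128] com-ish [0.4125 0.2095] yaw 0.16596487
blank 0.1609924 w 0.036440512084960935 head [0.6145 0.3205] com-ish [0.5948 0.324 ] yaw -0.17670275
blank 0.16110556 w 0.037187451171875 head [0.6191 0.2026] com-ish [0.5996 0.1981] yaw 0.22369052
knob hover now dx 429 dy -32 dz -14 tw 19.8
knob hover after twist dx 393 dy -176 dz -14 tw 19.8
```

>>> carry_out --increments '[[0,[0,0,-14],7],[0,[0,0,0],7],[0,[0,0,0],5.8],[0,[44,-20,0],0],[0,[44,-20,0],0],[0,[44,-20,0],0],[0,[44,-20,0],0],[0,[44,-20,0],0]]'

```text
time: 0.9
tool_pos: [0.4225, -0.4012, 0.2004]
ee_rot: [-3.141, 0.001, 0.036]
wrist_force: [0.6, -1.0, 0.1]
width: 0.0942
finger_force: 0.0
```

>>> carry_out --increments '[[0,[44,-19,0],0],[0,[44,-19,0],0],[0,[44,-19,0],0],[0,[21,-10,0],0],[0,[0,0,0],0],[0,[0,0,0],0]]'

```text
time: 1.5
tool_pos: [0.5714, -0.3298, 0.1999]
ee_rot: [-3.141, 0.002, 0.037]
wrist_force: [0.0, 0.2, 0.3]
width: 0.0943
finger_force: 0.0
```

```bash
python3 - <<'E'
from h import *
o=robot.get_obs(); print(o['time'],o['tool_pos'],o['ee_rot'])
im,c=snap('wrist','w1.png'); print(c['T'],c['vfov'])
for n,p in(('knob',[ .5911,-.3202,.09]),):print(proj(c,p))
E
```

```text
1.5 [ 0.5714 -0.3298  0.1999] [-3.1411  0.0019  0.037 ]
[[ 0.0369 -0.957  -0.2876  0.6557]
 [-0.9993 -0.036  -0.0086 -0.328 ]
 [-0.0021  0.2878 -0.9577  0.3976]
 [ 0.      0.      0.      1.    ]] 58.83538471415839
(np.float64(307.94001596723086), np.float64(203.96526714358575))
```

View pics/w1.png

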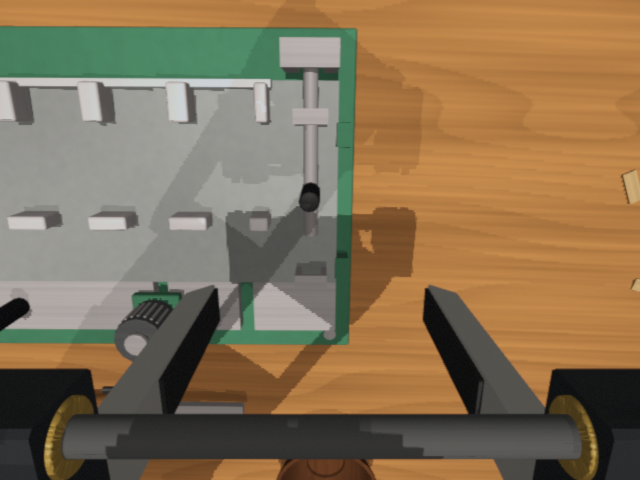

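The knob top sits at about (309,201), within 1 mm of prediction. The collar top is at (133,345).

>>> carry_out --increments '[[0,[21,-9,30],0],[0,[0,0,40],0],[0,[0,0,40],0],[0,[0,0,18],0],[160,[0,0,0],0],[255,[0,0,0],0],[255,[0,0,0],0],[255,[0,0,0],0]]'

```text
time: 2.35
tool_pos: [0.5933, -0.3214, 0.0757]
ee_rot: [3.139, -0.004, 0.036]
wrist_force: [-0.2, -0.4, -0.3]
width: 0.0657
finger_force: 0.0
```

>>> carry_out --increments '[[255,[0,0,0],0],[255,[0,0,0],0],[255,[-8,0,0],0],[255,[-10,0,0],0],[255,[-10,0,0],0],[255,[-10,0,0],0],[255,[-5,0,0],0],[255,[0,0,0],0]]'

```text
time: 3.15
tool_pos: [0.5484, -0.322, 0.0731]
ee_rot: [3.141, -0.0, 0.035]
wrist_force: [-0.5, -0.2, -0.8]
width: 0.002
finger_force: 0.0
```

The fingers are slower than I allowed, about 80 mm/s, so they missed the knob. I'll reopen and retry.

>>> carry_out --increments '[[120,[0,0,0],0],[120,[0,0,0],0],[120,[0,0,0],0],[120,[0,0,0],0],[120,[0,0,0],0],[120,[0,0,0],0],[120,[20,0,0],0],[120,[22,0,0],0]]'

```text
time: 3.95
tool_pos: [0.5914, -0.3205, 0.0732]
ee_rot: [3.141, -0.0, 0.035]
wrist_force: [0.8, 0.0, -0.3]
width: 0.0498
finger_force: 0.0
```

>>> carry_out --increments '[[120,[0,0,0],0],[255,[0,0,0],0],[255,[0,0,0],0],[255,[0,0,0],0],[255,[0,0,0],0],[255,[0,0,0],0],[255,[0,0,0],0],[255,[0,0,0],0]]'

```text
time: 4.75
tool_pos: [0.5912, -0.3204, 0.073]
ee_rot: [3.141, -0.0, 0.036]
wrist_force: [0.1, 0.5, 0.3]
width: 0.0007
finger_force: 0.0
```

```bash
python3 - <<'E'
from h import *
print(robot.get_obs()['tool_pos'])
w,c=snap('wrist','w2.png'); print(proj(c,[.591,-.3202,.09])); 
t,c2=snap('top','t2.png')
big=np.hstack([w[100:480,120:520], cv2.resize(t[150:290,400:500],(400,560))[:380]]); cv2.imwrite('pics/c2.png',big)
E
```

```text
[ 0.5912 -0.3204  0.073 ]
(np.float64(318.49768352416254), np.float64(303.10863594512983))
```

View pics/c2.png

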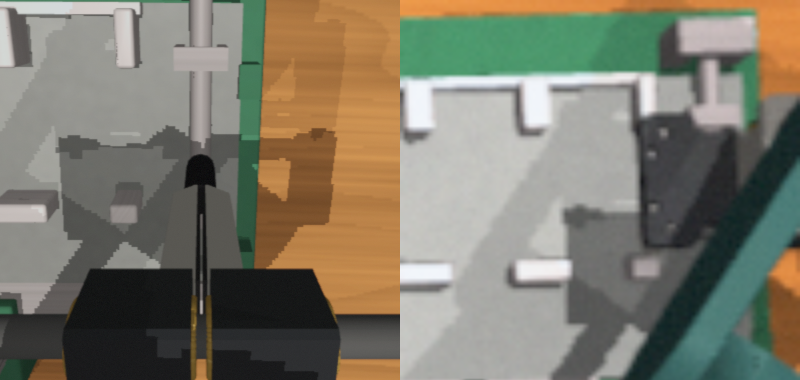

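```bash
python3 - <<'E'
from h import *
c=robot.get_calibration('wrist')
for x in(.595,.603,.607,.611,.615): print(x,'far top',proj(c,[x+.008,-.32,.09]),'near top',proj(c,[x-.008,-.32,.09]),'far bot',proj(c,[x+.008,-.32,.044]))
w=cv2.imread('pics/w2.png'); print(w[250:300:3,320].tolist())
c=robot.get_calibration('top');print(onz(c,485,202.5,.09),[proj(c,[x,-.32,.09]) for x in (.595,.605,.61)])
E
```

```text
0.595 far top (np.float64(319.0392725106333), np.float64(279.1487730088891)) near top (np.float64(317.8417780654714), np.float64(311.1274985278558)) far bot (np.float64(319.5085813938908), np.float64(248.48549665423675))
0.603 far top (np.float64(319.6594538221927), np.float64(262.5870194120532)) near top (np.float64(318.4335471288769), np.float64(295.3244853901185)) far bot (np.float64(320.0173018927058), np.float64(234.72439396518797))
0.607 far top (np.float64(319.97512814001277), np.float64(254.15703261441814)) near top (np.float64(318.73463460333), np.float64(287.2840358150625)) far bot (np.float64(320.2753813365958), np.float64(227.74323685126183))
0.611 far top (np.float64(320.2946148099421), np.float64(245.6252381113903)) near top (np.float64(319.0392725106333), np.float64(279.1487730088891)) far bot (np.float64(320.535988819044), np.float64(220.69369523487714))
0.615 far top (np.float64(320.6179833133588), np.float64(236.98978042386554)) near top (np.float64(319.3475240234756), np.float64(270.9170099641268)) far bot (np.float64(320.79916166829287), np.float64(213.5747593714327))
[[96, 98, 102], [85, 86, 91], [12, 8, 7], [12, 10, 12], [13, 13, 10], [18, 17, 16], [15, 14, 14], [12, 11, 11], [14, 13, 13], [12, 10, 10], [15, 13, 14], [11, 11, 10], [24, 24, 24], [19, 17, 19], [18, 18, 18], [19, 18, 20], [16, 16, 17]]
[ 0.5911 -0.3202  0.09  ] [(np.float64(484.91301687740753), np.float64(200.7770601441888)), (np.float64(484.86961041970835), np.float64(196.3623071081928)), (np.float64(484.84792195211924), np.float64(194.15643191794646))]
```

```bash
python3 - <<'E'
from h import *
print(robot.tcp_to_tips, [a for a in dir(robot) if a[0]!='_'])
c=robot.get_calibration('wrist'); o=robot.get_obs(); print(o['tool_pos'],o['ee_rot'],o['wrist_force']);print(c)
w=cv2.imread('pics/w2.png'); cv2.imwrite('pics/c3.png',cv2.resize(w[230:400,250:390],None,fx=4,fy=3.5))
E
```

```text
0.014 ['IKError', 'close_job', 'get_calibration', 'get_obs', 'snapshot', 'tcp_to_tips']
[ 0.5913 -0.3203  0.0729] [ 3.1415 -0.      0.0362] [ 0.382  -0.2983 -0.4983]
{'vfov': 58.83538471415839, 'cx': 320.9094014069705, 'cy': 240.6112074856102, 'T': array([[ 0.0361, -0.9576, -0.2857,  0.6752],
       [-0.9993, -0.0351, -0.0089, -0.3185],
       [-0.0015,  0.2859, -0.9583,  0.2707],
       [ 0.    ,  0.    ,  0.    ,  1.    ]])}
```

View pics/c3.png

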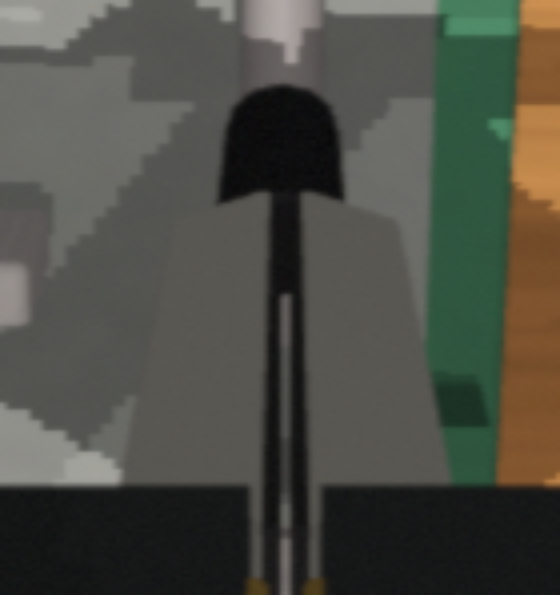

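The crop shows the whole knob under the closed fingers. Its far base edge is at row 255 and its near top edge at row 314, seen through the gap. So the fingertips are above z≈0.09, about 3 cm higher than the reported TCP implies. I'll descend in small steps with a force check.

>>> carry_out --increments '[[130,[0,0,0],0],[130,[0,0,0],0],[130,[0,0,0],0],[130,[0,0,0],0],[130,[0,0,0],0],[130,[0,0,5],0],[130,[0,0,5],0],[130,[0,0,4],0]]'

```text
time: 5.65
tool_pos: [0.591, -0.3201, 0.0579]
ee_rot: [-3.141, 0.001, 0.036]
wrist_force: [0.0, -0.5, -0.2]
width: 0.0462
finger_force: 0.0
```

>>> carry_out --increments '[[255,[0,0,3],0],[255,[0,0,3],0],[255,[0,0,0],0],[255,[0,0,0],0],[255,[0,0,0],0],[255,[0,0,0],0],[255,[0,0,0],0],[255,[0,0,0],0]]'

```text
time: 6.45
tool_pos: [0.5913, -0.3199, 0.0529]
ee_rot: [-3.141, 0.0, 0.036]
wrist_force: [-0.2, 1.6, -0.2]
width: 0.015
finger_force: 30.0
```

Gripped, with width 15 mm and force 30 N. Now I'll draw the bolt.

>>> carry_out --increments '[[255,[-8,0,0],0],[255,[-10,0,0],0],[255,[-10,0,0],0],[255,[-10,0,0],0],[255,[-6,0,0],0],[255,[0,0,0],0]]'

```text
time: 7.05
tool_pos: [0.5465, -0.3214, 0.0529]
ee_rot: [-3.14, -0.001, 0.036]
wrist_force: [2.2, 4.0, -1.6]
width: 0.0152
finger_force: 30.0
```

>>> carry_out --increments '[[130,[0,0,0],0],[130,[0,0,0],0],[130,[0,0,0],0],[130,[0,0,0],0],[130,[0,0,-40],0],[130,[0,0,-40],0],[0,[-25,-45,0],0],[0,[-25,-45,0],0]]'

```text
time: 7.85
tool_pos: [0.4965, -0.2373, 0.135]
ee_rot: [3.139, -0.004, 0.034]
wrist_force: [0.4, -0.2, 0.1]
width: 0.0585
finger_force: 0.0
```

```bash
python3 - <<'E'
from h import *
print(robot.get_obs()['time'],robot.get_obs()['tool_pos'])
w,c=snap('wrist','w4.png')
for n,p in(('knob drawn',[.546,-.3215,.09]),('collar',[.4679,-.1794,.084]),('handle',[.4682,-.0435,.074])): print(n,proj(c,p))
go(.468,-.1795,.13,.036,'collar')
E
```

```text
7.85 [ 0.4965 -0.2373  0.135 ]
knob drawn (np.float64(469.1627644333314), np.float64(182.11408673232705))
collar (np.float64(226.57088465153737), np.float64(295.92056102224973))
handle (np.float64(21.297832527786795), np.float64(282.795547035623))
collar now dx -20 dy -50 dz 1 tw 0.2
collar after twist dx -20 dy -50 dz 1 tw 0.2
```

View pics/w4.png

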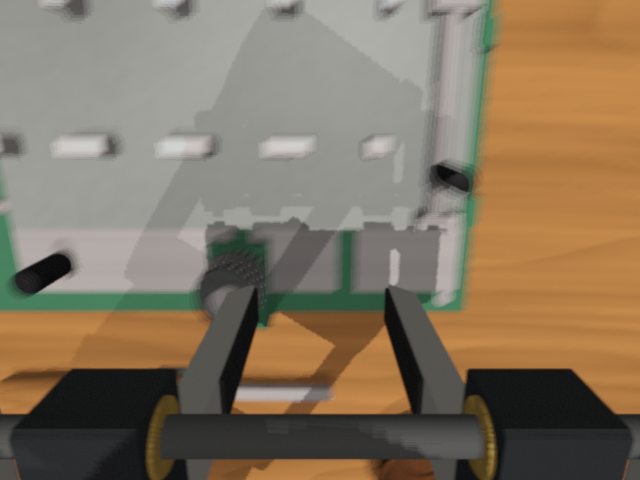

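The bolt is drawn, with the knob now at about (457,180). The collar is at (226,290), as predicted. Next I'll go over the collar.

>>> carry_out --increments '[[0,[-11,-26,0],0],[0,[-9,-24,0],0],[0,[0,0,0],0],[0,[0,0,0],0],[0,[0,0,0],0],[0,[0,0,0],0]]'

```text
time: 8.5
tool_pos: [0.4742, -0.1881, 0.1327]
ee_rot: [3.141, 0.0, 0.035]
wrist_force: [-0.0, 0.1, -0.1]
width: 0.0938
finger_force: 0.0
```

```bash
python3 - <<'E'
from h import *
print(robot.get_obs()['time'],robot.get_obs()['tool_pos'])
w,c=snap('wrist','w5.png')
print(proj(c,[.4679,-.1794,.084]))
go(.468,-.1795,.036,.036,'collar')
E
```

```text
8.5 [ 0.4742 -0.1881  0.1327]
(np.float64(304.9740583434164), np.float64(266.1238430872258))
collar now dx -6 dy -9 dz 97 tw -0.0
collar after twist dx -6 dy -9 dz 97 tw -0.0
```

View pics/w5.png

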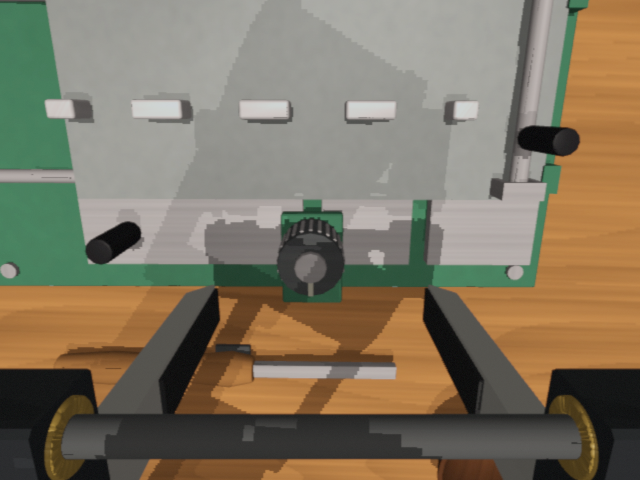

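The collar disc is at about (311,264), so it sits near y = −0.183. I'll descend on it in force-checked steps.

>>> carry_out --increments '[[0,[-5,-5,30],0],[0,[0,0,30],0],[0,[0,0,20],0],[0,[0,0,12],0],[0,[0,0,3],0],[0,[0,0,0],0]]'

```text
time: 9.15
tool_pos: [0.4689, -0.1826, 0.038]
ee_rot: [3.141, -0.0, 0.036]
wrist_force: [-0.6, -0.3, 0.4]
width: 0.0936
finger_force: 0.0
```

>>> carry_out --increments '[[255,[0,0,0],0],[255,[0,0,0],0],[255,[0,0,0],0],[255,[0,0,0],0],[255,[0,0,0],0],[255,[0,0,0],0],[255,[0,0,0],0],[255,[0,0,0],0]]'

```text
time: 9.95
tool_pos: [0.4686, -0.1818, 0.0379]
ee_rot: [-3.141, 0.0, 0.036]
wrist_force: [-1.0, 1.0, 1.1]
width: 0.0415
finger_force: 30.0
```

>>> carry_out --increments '[[255,[0,0,-6],0],[255,[0,0,-6],0],[255,[0,0,-5],0],[255,[0,0,0],0]]'

```text
time: 10.35
tool_pos: [0.4684, -0.1817, 0.0541]
ee_rot: [-3.141, 0.001, 0.036]
wrist_force: [4.8, -0.1, -14.1]
width: 0.0414
finger_force: 30.0
```

>>> carry_out --increments '[[255,[0,0,0],-8],[255,[0,0,0],-8],[255,[0,0,0],-8],[255,[0,0,0],-8],[255,[0,0,0],-8],[255,[0,0,0],-8],[255,[0,0,0],-8],[255,[0,0,0],-5]]'

```text
time: 11.15
tool_pos: [0.4683, -0.1814, 0.0536]
ee_rot: [-3.14, -0.001, 1.105]
wrist_force: [5.2, 1.1, -12.9]
width: 0.0414
finger_force: 30.0
```

>>> carry_out --increments '[[255,[0,0,2],0],[255,[0,0,2],0],[0,[0,0,0],0],[0,[0,0,0],0],[0,[0,0,0],0],[0,[0,0,0],0],[0,[0,0,0],0],[0,[0,0,0],0]]'

```text
time: 11.95
tool_pos: [0.4687, -0.1824, 0.0513]
ee_rot: [3.141, 0.0, 1.101]
wrist_force: [0.6, -0.1, -0.0]
width: 0.0862
finger_force: 0.0
```

>>> carry_out --increments '[[0,[0,0,-35],0],[0,[0,0,-40],0],[0,[0,0,0],8.5],[0,[0,0,0],8.5],[0,[0,0,0],8.5],[0,[0,0,0],8.5],[0,[0,0,0],8.5],[0,[0,0,0],8.5]]'

```text
time: 12.75
tool_pos: [0.4685, -0.1823, 0.1259]
ee_rot: [3.141, 0.0, 0.205]
wrist_force: [0.3, -0.2, 0.6]
width: 0.0942
finger_force: 0.0
```

>>> carry_out --increments '[[0,[0,-25,0],8.5],[0,[0,-25,0],1.7],[0,[0,-10,0],0],[0,[0,0,0],0]]'

```text
time: 13.15
tool_pos: [0.4616, -0.1221, 0.126]
ee_rot: [3.141, -0.0, 0.036]
wrist_force: [-0.7, -0.5, -0.4]
width: 0.0937
finger_force: 0.0
```

```bash
python3 - <<'E'
from h import *
print(robot.get_obs()['time'],robot.get_obs()['tool_pos'],robot.get_obs()['ee_rot'])
w,c=snap('wrist','w6.png')
print('collar',proj(c,[.469,-.183,.095]),'handle',proj(c,[.4682,-.0435,.074]))
go(.468,-.0435,.040,.036,'handle')
E
```

```text
13.15 [ 0.4616 -0.1221  0.126 ] [ 3.1411 -0.0003  0.0356]
collar (np.float64(426.9678351826915), np.float64(258.2551650485532)) handle (np.float64(191.70730095603298), np.float64(240.61273303741282))
handle now dx 9 dy -79 dz 86 tw -0.1
handle after twist dx 9 dy -79 dz 86 tw -0.1
```

View pics/w6.png

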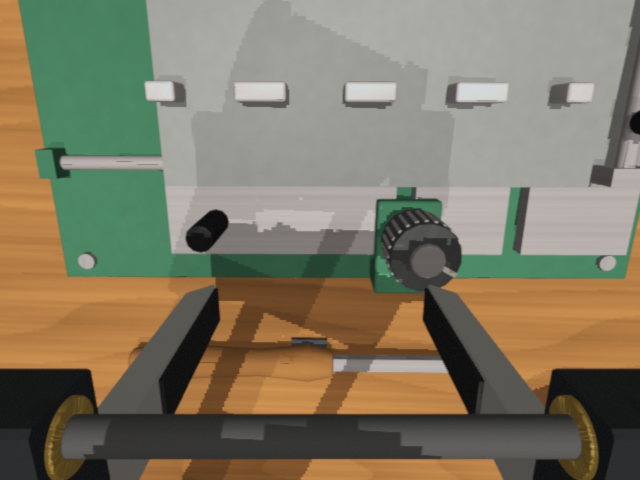

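The collar is parked, with its line rotated and its top at z≈0.095. The handle top is at (202,236), so it is near (0.470, −0.049).

>>> carry_out --increments '[[0,[4,-36,0],0],[0,[7,-36,0],0],[0,[0,0,40],0],[0,[0,0,35],0],[80,[0,0,20],0],[160,[0,0,6],0],[255,[0,0,0],0],[255,[0,0,0],0]]'

```text
time: 14.0
tool_pos: [0.4714, -0.0513, 0.0263]
ee_rot: [3.141, -0.002, 0.032]
wrist_force: [0.1, -0.8, 1.0]
width: 0.0655
finger_force: 0.0
```

>>> carry_out --increments '[[255,[0,0,0],0],[255,[0,0,0],0],[255,[0,0,0],0],[255,[0,0,0],0],[255,[0,0,0],0],[255,[0,0,0],0],[255,[0,0,0],0]]'

```text
time: 14.7
tool_pos: [0.4701, -0.0464, 0.025]
ee_rot: [-3.133, -0.0, 0.033]
wrist_force: [-0.7, 9.8, 2.7]
width: 0.0176
finger_force: 30.0
```

>>> carry_out --increments '[[255,[0,-8,0],0],[255,[0,-12,0],0],[255,[0,-12,0],0],[255,[0,-12,0],0],[255,[0,-12,0],0],[255,[0,-12,0],0],[255,[0,-10,0],0],[255,[0,-3,0],0]]'

```text
time: 15.5
tool_pos: [0.4677, 0.0298, 0.025]
ee_rot: [3.139, -0.001, 0.033]
wrist_force: [-0.0, -4.9, 0.3]
width: 0.0173
finger_force: 30.0
```

>>> carry_out --increments '[[255,[0,-3,0],0],[255,[0,-2,0],0],[255,[0,0,0],0]]'

```text
time: 15.8
tool_pos: [0.4676, 0.0333, 0.025]
ee_rot: [3.137, -0.0, 0.032]
wrist_force: [-0.0, -6.9, 0.4]
width: 0.0173
finger_force: 30.0
```

>>> carry_out --increments '[[120,[0,0,0],0],[120,[0,0,0],0],[120,[0,0,0],0],[120,[0,0,0],0],[0,[0,0,-40],0],[0,[0,0,-50],0],[0,[15,30,-50],0],[0,[15,40,-30],0]]'

```text
time: 16.6
tool_pos: [0.4975, -0.0259, 0.1893]
ee_rot: [-3.142, -0.006, 0.037]
wrist_force: [0.7, -0.3, 0.1]
width: 0.0781
finger_force: 0.0
```

>>> carry_out --increments '[[0,[10,10,-10],0],[0,[0,0,0],0],[0,[0,0,0],0]]'

```text
time: 16.9
tool_pos: [0.506, -0.0361, 0.1943]
ee_rot: [-3.141, 0.002, 0.033]
wrist_force: [-0.2, 0.3, -0.9]
width: 0.0938
finger_force: 0.0
```

```bash
python3 - <<'E'
from h import *
o=robot.get_obs();print(o['time'],o['tool_pos'],o['ee_rot'])
im,c=snap('wrist','w7.png')
hsv=cv2.cvtColor(im,cv2.COLOR_BGR2HSV)
m=((hsv[...,1]<25)&(hsv[...,2]>212)).astype(np.uint8); m=cv2.morphologyEx(m,cv2.MORPH_OPEN,np.ones((3,3)))
for k in cv2.findContours(m,0,2)[0]:
    if cv2.contourArea(k)>60:
        (u,v),s,a=cv2.minAreaRect(k); print((round(u,1),round(v,1)),np.round(s,1),round(a,1),onz(c,u,v,.05))
E
```

```text
16.9 [ 0.506  -0.0361  0.1943] [-3.1407  0.0016  0.0326]
(368.0, 20.5) [35. 14.] 90.0 [ 0.6556 -0.0659  0.05  ]
(319.5, 2.5) [ 5. 37.] 90.0 [ 0.6661 -0.0304  0.05  ]
```

View pics/w7.png

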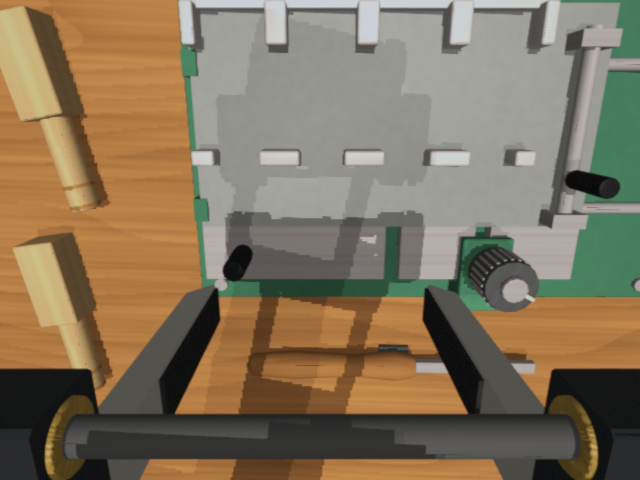

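The wrist view shows the carriage at the loading station. The comb tooth tops are at (280,157), (363,157) and (449,157), the back teeth at (275,20), (368,20) and (461,20), and two blanks are on the left.

```bash
python3 - <<'E'
from h import *
c=robot.get_calibration('wrist')
P=[onz(c,u,157.5,.05) for u in(280,363.5,449)]; print(P)
print([onz(c,u,21,.05) for u in(276,368,461)])
print('handle',onz(c,235,268,.074))
yaw=.034; ex=np.array([np.cos(yaw),np.sin(yaw)]); ey=np.array([-np.sin(yaw),np.cos(yaw)])
mid=P[1][:2]  # between seat 2 and 3
for i in range(4): print('seat',i+1, mid+.058*ex+(1.5-i)*.068*ey)
E
python3 - <<'E'
import sys; sys.path.insert(0,'.')
from h import *
# blanks in wrist view
im=cv2.imread('pics/w7.png'); c=robot.get_calibration('wrist')
hsv=cv2.cvtColor(im,cv2.COLOR_BGR2HSV)
m=((hsv[...,0]>14)&(hsv[...,0]<32)&(hsv[...,1]<150)&(hsv[...,1]>60)&(hsv[...,2]>120)).astype(np.uint8)
for k in cv2.findContours(m,0,2)[0]:
    if cv2.contourArea(k)>1500: print(cv2.contourArea(k),cv2.boundingRect(k))
E
```

```text
[array([ 0.5547, -0.0022,  0.05  ]), array([ 0.5569, -0.0682,  0.05  ]), array([ 0.5592, -0.1357,  0.05  ])]
[array([0.6522, 0.0013, 0.05  ]), array([ 0.6544, -0.0654,  0.05  ]), array([ 0.6566, -0.1327,  0.05  ])]
handle [0.4694 0.0308 0.074 ]
seat 1 [0.6114 0.0357]
seat 2 [ 0.6137 -0.0322]
seat 3 [ 0.616  -0.1002]
seat 4 [ 0.6184 -0.1682]
4341.5 (12, 242, 84, 130)
6306.0 (0, 5, 88, 183)
```

>>> carry_out --increments '[[0,[20,-46,5],0],[0,[20,-46,5],0],[0,[20,-46,5],0],[0,[20,-46,5],0],[0,[20,-46,5],0],[0,[0,0,0],-5.5],[0,[0,0,0],-5.5],[0,[0,0,0],0]]'

```text
time: 17.75
tool_pos: [0.5964, 0.1963, 0.1682]
ee_rot: [-3.141, 0.004, 0.227]
wrist_force: [-0.7, 0.5, -0.3]
width: 0.0941
finger_force: 0.0
```

```bash
cat >> h.py <<'E'
def blanks(f='wb.png',near=None,zg=0.0):
    """blanks in the wrist view: fit on the outline cast to z=.03 ; prints head, yaw, and move"""
    im,c=snap('wrist',f); hsv=cv2.cvtColor(im,cv2.COLOR_BGR2HSV)
    m=((hsv[...,0]>14)&(hsv[...,0]<32)&(hsv[...,1]<150)&(hsv[...,1]>60)&(hsv[...,2]>110)).astype(np.uint8)
    m=cv2.morphologyEx(m,cv2.MORPH_OPEN,np.ones((5,5)))
    out=[]
    for k in cv2.findContours(m,0,2)[0]:
        if cv2.contourArea(k)<2500: continue
        print('box',cv2.boundingRect(k))
        W=np.array([onz(c,*q[0],.026)[:2] for q in k])
        r=cv2.minAreaRect((W*1e4).astype(np.float32)); b=cv2.boxPoints(r)/1e4; b=b[np.argsort(b[:,0])]
        h=b[2:].mean(0); t=b[:2].mean(0); L=np.linalg.norm(h-t); d=(h-t)/L; hd=h-.04*d
        print('blank L %.3f w %.3f'%(L,min(r[1])/1e4),'head',hd,'yaw %.3f'%np.arctan2(d[1],d[0])); out.append((hd,d))
        go(*(hd-.015*d),zg,np.arctan2(d[1],d[0]),'grip')
    return out
E
python3 - <<'E'
from h import *
o=robot.get_obs();print(o['time'],o['tool_pos'],o['ee_rot'])
blanks('wb1.png',zg=-.004)
E
```

```text
17.75 [0.5964 0.1963 0.1682] [-3.1414  0.004   0.2273]
box (298, 142, 48, 162)
blank L 0.137 w 0.037 head [0.6182 0.2   ] yaw 0.228
grip now dx 7 dy 1 dz 173 tw -0.2
grip after twist dx 7 dy 1 dz 173 tw -0.2
box (131, 108, 79, 167)
blank L 0.141 w 0.038 head [0.6157 0.3202] yaw -0.176
grip now dx 32 dy -123 dz 173 tw 22.9
grip after twist dx -18 dy -126 dz 173 tw 22.9
box (246, 0, 163, 87)
blank L 0.059 w 0.059 head [0.7233 0.2232] yaw 0.072
grip now dx 115 dy -1 dz 173 tw 8.7
grip after twist dx 113 dy -18 dz 173 tw 8.7
```

View pics/wb1.png

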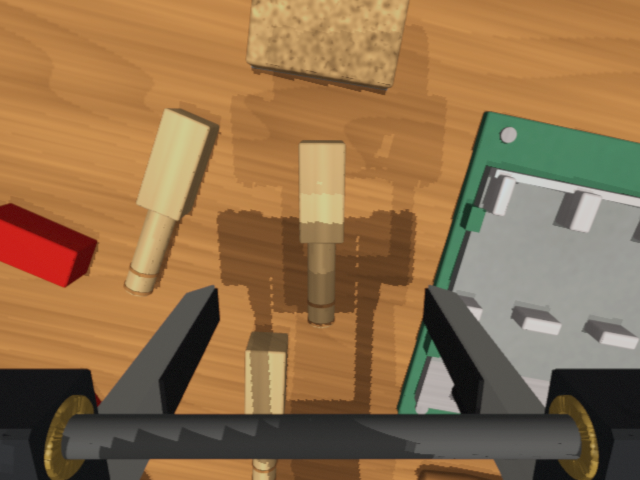

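Blank C is aligned under the hand at column 322, and its head position agrees with the top view. I'll descend and grip.

>>> carry_out --increments '[[0,[7,1,45],0],[0,[0,0,45],0],[0,[0,0,40],0],[0,[0,0,25],0],[0,[0,0,12],0],[255,[0,0,5],0],[255,[0,0,0],0],[255,[0,0,0],0]]'

```text
time: 18.6
tool_pos: [0.6067, 0.1956, 0.0006]
ee_rot: [3.142, -0.004, 0.224]
wrist_force: [0.7, 0.2, 0.6]
width: 0.0734
finger_force: 0.0
```

>>> carry_out --increments '[[255,[0,0,0],0],[255,[0,0,0],0],[255,[0,0,0],0],[255,[0,0,0],0],[255,[0,0,0],0],[255,[0,0,0],0]]'

```text
time: 19.2
tool_pos: [0.6053, 0.1957, -0.0014]
ee_rot: [-3.141, -0.0, 0.225]
wrist_force: [-1.1, 1.6, 0.9]
width: 0.0359
finger_force: 30.0
```

>>> carry_out --increments '[[255,[0,0,-30],0],[255,[0,0,-40],5.5],[255,[0,0,-30],5.4],[255,[-2,40,0],0],[255,[-2,45,0],0],[255,[-2,45,0],0],[255,[-2,45,0],0],[255,[-2,45,0],0]]'

```text
time: 20.0
tool_pos: [0.6022, -0.0267, 0.0978]
ee_rot: [3.141, 0.001, 0.035]
wrist_force: [0.0, -0.1, -0.3]
width: 0.0359
finger_force: 30.0
```

>>> carry_out --increments '[[255,[-2,45,0],0],[255,[-1,31,0],0],[255,[0,0,0],0],[255,[0,0,0],0]]'

```text
time: 20.4
tool_pos: [0.602, -0.1014, 0.0977]
ee_rot: [-3.141, 0.001, 0.033]
wrist_force: [0.4, 0.7, -0.9]
width: 0.0357
finger_force: 30.0
```

```bash
python3 - <<'E'
from h import *
o=robot.get_obs();print(o['time'],o['tool_pos'],o['ee_rot'],o['width'])
im,c=snap('wrist','wp1.png')
go(.6024,-.1007,.0255,.034,'place')
E
```

```text
20.4 [ 0.602  -0.1014  0.0977] [-3.1407  0.0012  0.0328] 0.0357385365385235
place now dx 0 dy 0 dz 72 tw 0.0
place after twist dx 0 dy 0 dz 72 tw 0.0
```

View pics/wp1.png

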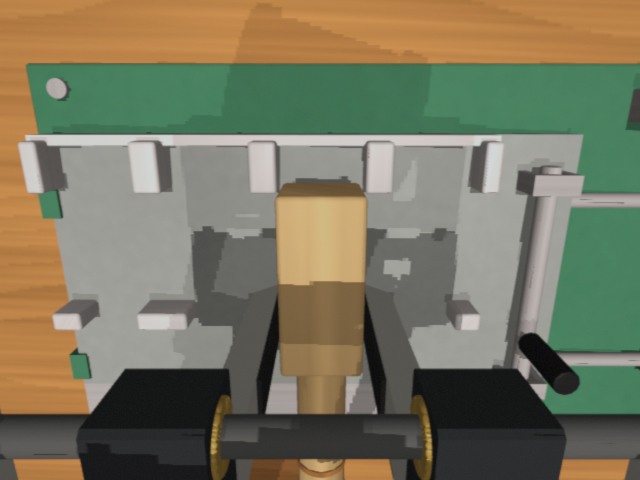

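The blank is centred at column 321 between the back teeth at (263,166) and (379,166), so I'll lower it and let go.

>>> carry_out --increments '[[255,[0,0,30],0],[255,[0,0,25],0],[255,[0,0,12],0],[255,[0,0,4],0],[255,[0,0,0],0],[125,[0,0,0],0],[125,[0,0,0],0],[125,[0,0,0],0]]'

```text
time: 21.25
tool_pos: [0.6035, -0.1013, 0.0289]
ee_rot: [3.141, -0.003, 0.034]
wrist_force: [0.4, 0.1, 0.2]
width: 0.0476
finger_force: 0.0
```

>>> carry_out --increments '[[125,[0,0,0],0],[125,[0,0,-30],0],[125,[0,0,-50],0],[125,[0,0,-50],0],[0,[-3,-46,0],0],[0,[-3,-46,0],0],[0,[-3,-46,0],0],[0,[-3,-46,0],0]]'

```text
time: 22.05
tool_pos: [0.5839, 0.0839, 0.158]
ee_rot: [-3.142, -0.001, 0.034]
wrist_force: [0.4, 0.0, -0.4]
width: 0.0763
finger_force: 0.0
```

>>> carry_out --increments '[[0,[5,-46,0],0],[0,[5,-46,0],0],[0,[5,-46,0],0],[0,[5,-46,0],0],[0,[5,-46,0],0],[0,[0,0,0],6],[0,[0,0,0],6],[0,[0,0,0],0]]'

```text
time: 22.85
tool_pos: [0.6011, 0.3138, 0.1572]
ee_rot: [3.141, -0.0, -0.174]
wrist_force: [1.0, -0.2, 0.1]
width: 0.0937
finger_force: 0.0
```

```bash
python3 - <<'E'
from h import *
o=robot.get_obs();print(o['time'],o['tool_pos'],o['ee_rot'])
blanks('wb2.png',zg=-.003)
E
```

```text
22.85 [0.6011 0.3138 0.1572] [ 3.1414 -0.     -0.1739]
box (288, 158, 48, 165)
blank L 0.139 w 0.037 head [0.6139 0.3183] yaw -0.170
grip now dx -3 dy -7 dz 160 tw -0.2
grip after twist dx -3 dy -7 dz 160 tw -0.2
box (329, 0, 171, 84)
blank L 0.057 w 0.057 head [0.7206 0.2222] yaw 0.064
grip now dx 119 dy 73 dz 160 tw -13.6
grip after twist dx 98 dy 99 dz 160 tw -13.6
```

>>> carry_out --increments '[[0,[-3,-7,45],0],[0,[0,0,45],0],[0,[0,0,35],0],[0,[0,0,22],0],[0,[0,0,11],0],[255,[0,0,2],0],[255,[0,0,0],0],[255,[0,0,0],0]]'

```text
time: 23.7
tool_pos: [0.601, 0.3212, -0.0002]
ee_rot: [-3.139, -0.003, -0.175]
wrist_force: [0.6, -0.3, -0.8]
width: 0.0733
finger_force: 0.0
```

>>> carry_out --increments '[[255,[0,0,0],0],[255,[0,0,0],0],[255,[0,0,0],0],[255,[0,0,0],0],[255,[0,0,0],0],[255,[0,0,0],0]]'

```text
time: 24.3
tool_pos: [0.5995, 0.3207, -0.0026]
ee_rot: [-3.142, -0.0, -0.175]
wrist_force: [-0.6, 0.2, 0.8]
width: 0.0356
finger_force: 30.0
```

>>> carry_out --increments '[[255,[0,0,-30],0],[255,[0,0,-40],-6],[255,[0,0,-35],-6],[255,[-2,40,0],0],[255,[-2,45,0],0],[255,[-2,45,0],0],[255,[-2,45,0],0],[255,[-2,45,0],0]]'

```text
time: 25.1
tool_pos: [0.5965, 0.0987, 0.1019]
ee_rot: [3.141, 0.001, 0.035]
wrist_force: [0.2, -0.2, -0.7]
width: 0.0357
finger_force: 30.0
```

>>> carry_out --increments '[[255,[-2,45,0],0],[255,[-1,45,0],0],[255,[0,43,0],0],[255,[0,0,0],0],[255,[0,0,0],0]]'

```text
time: 25.6
tool_pos: [0.5983, -0.0334, 0.1019]
ee_rot: [-3.141, 0.001, 0.032]
wrist_force: [-0.2, 0.3, -0.4]
width: 0.0357
finger_force: 30.0
```

```bash
python3 - <<'E'
from h import *
o=robot.get_obs();print(o['time'],o['tool_pos'],o['ee_rot'],o['width'])
go(.599,-.0327,.0245,.034,'place')
blanks('wp2.png')
E
```

```text
25.6 [ 0.5983 -0.0334  0.1019] [-3.1409  0.0008  0.0321] 0.03574137709779419
place now dx 1 dy -1 dz 77 tw -0.1
place after twist dx 1 dy -1 dz 77 tw -0.1
box (275, 191, 93, 223)
blank L 0.171 w 0.061 head [ 0.5941 -0.0343] yaw 0.028
grip now dx -19 dy 2 dz 102 tw 0.3
grip after twist dx -19 dy 2 dz 102 tw 0.3
box (402, 164, 71, 205)
blank L 0.149 w 0.041 head [ 0.6139 -0.1098] yaw 0.028
grip now dx -2 dy 78 dz 102 tw 0.4
grip after twist dx -2 dy 78 dz 102 tw 0.4
```

>>> carry_out --increments '[[255,[1,0,30],0],[255,[0,0,27],0],[255,[0,0,14],0],[255,[0,0,5],0],[255,[0,0,0],0],[125,[0,0,0],0],[125,[0,0,0],0],[125,[0,0,0],0]]'

```text
time: 26.45
tool_pos: [0.6008, -0.0327, 0.028]
ee_rot: [3.141, -0.003, 0.034]
wrist_force: [-0.3, -0.0, -0.6]
width: 0.048
finger_force: 0.0
```

>>> carry_out --increments '[[125,[0,0,0],0],[125,[0,0,-30],0],[125,[0,0,-50],0],[125,[0,0,-50],0],[0,[-40,-28,0],0],[0,[-40,-28,0],0],[0,[-40,-28,0],0],[0,[-40,-28,0],0]]'

```text
time: 27.25
tool_pos: [0.4344, 0.0745, 0.1567]
ee_rot: [-3.141, -0.001, 0.034]
wrist_force: [-0.7, 1.2, 0.1]
width: 0.0764
finger_force: 0.0
```

>>> carry_out --increments '[[0,[-10,-45,0],0],[0,[-10,-45,0],0],[0,[0,-35,0],0],[0,[0,0,0],-7.5],[0,[0,0,0],0]]'

```text
time: 27.75
tool_pos: [0.4113, 0.199, 0.1567]
ee_rot: [3.141, -0.001, 0.168]
wrist_force: [0.3, -0.7, 0.0]
width: 0.094
finger_force: 0.0
```

```bash
python3 - <<'E'
from h import *
o=robot.get_obs();print(o['time'],o['tool_pos'],o['ee_rot'])
blanks('wb3.png',zg=-.003)
E
```

```text
27.75 [0.4113 0.199  0.1567] [ 3.1414 -0.0006  0.1677]
box (307, 86, 66, 182)
blank L 0.139 w 0.038 head [0.4743 0.1941] yaw 0.354
grip now dx 46 dy 17 dz 160 tw -10.9
grip after twist dx 42 dy 26 dz 160 tw -10.9
```

Blank A has been knocked to (0.474, 0.194) with yaw 0.354. I'll realign and recheck.

>>> carry_out --increments '[[0,[0,0,0],-5.5],[0,[0,0,0],-5.4],[0,[42,26,0],0],[0,[0,0,0],0],[0,[0,0,0],0]]'

```text
time: 28.3
tool_pos: [0.4605, 0.1871, 0.1557]
ee_rot: [-3.141, 0.002, 0.351]
wrist_force: [0.4, 0.3, 0.4]
width: 0.0938
finger_force: 0.0
```

```bash
python3 - <<'E'
from h import *
o=robot.get_obs();print(o['time'],o['tool_pos'],o['ee_rot'])
blanks('wb4.png',zg=-.003)
E
```

```text
28.3 [0.4605 0.1871 0.1557] [-3.1415  0.0018  0.3509]
box (292, 153, 50, 167)
blank L 0.139 w 0.038 head [0.4736 0.1947] yaw 0.352
grip now dx 0 dy -2 dz 159 tw 0.0
grip after twist dx 0 dy -2 dz 159 tw 0.0
```

>>> carry_out --increments '[[0,[0,-2,45],0],[0,[0,0,45],0],[0,[0,0,35],0],[0,[0,0,22],0],[0,[0,0,11],0],[255,[0,0,0],0],[255,[0,0,0],0],[255,[0,0,0],0]]'

```text
time: 29.15
tool_pos: [0.4609, 0.1907, 0.0005]
ee_rot: [3.141, -0.004, 0.355]
wrist_force: [-0.0, -0.6, 0.6]
width: 0.0736
finger_force: 0.0
```

>>> carry_out --increments '[[255,[0,0,0],0],[255,[0,0,0],0],[255,[0,0,0],0],[255,[0,0,0],0],[255,[0,0,0],0],[255,[0,0,0],0]]'

```text
time: 29.75
tool_pos: [0.4594, 0.1901, -0.0016]
ee_rot: [3.141, 0.0, 0.356]
wrist_force: [0.3, -0.6, 0.9]
width: 0.0359
finger_force: 30.0
```

>>> carry_out --increments '[[255,[0,0,-30],0],[255,[0,0,-40],6.2],[255,[0,0,-35],6.2],[255,[0,0,0],6.0],[255,[30,37,0],0],[255,[30,37,0],0],[255,[30,37,0],0],[255,[30,37,0],0]]'

```text
time: 30.55
tool_pos: [0.585, 0.0451, 0.1028]
ee_rot: [-3.141, 0.001, 0.035]
wrist_force: [0.9, 1.0, -0.9]
width: 0.0355
finger_force: 30.0
```

>>> carry_out --increments '[[255,[12,12,0],0],[255,[0,0,0],0],[255,[0,0,0],0]]'

```text
time: 30.85
tool_pos: [0.5958, 0.0357, 0.1026]
ee_rot: [-3.141, 0.002, 0.035]
wrist_force: [0.4, 0.9, -1.1]
width: 0.0355
finger_force: 30.0
```

```bash
python3 - <<'E'
from h import *
o=robot.get_obs();print(o['time'],o['tool_pos'],o['ee_rot'],o['width'])
go(.5965,.0352,.0245,.034,'place')
im,c=snap('wrist','wp3.png')
print('seat1',proj(c,[.6114,.0357,.044]))
E
```

```text
30.85 [0.5958 0.0357 0.1026] [-3.1405  0.0021  0.0346] 0.0354848870560242
place now dx 1 dy 0 dz 78 tw 0.0
place after twist dx 1 dy 0 dz 78 tw 0.0
seat1 (np.float64(320.4531315036219), np.float64(228.00075923724827))
```

View pics/wp3.png

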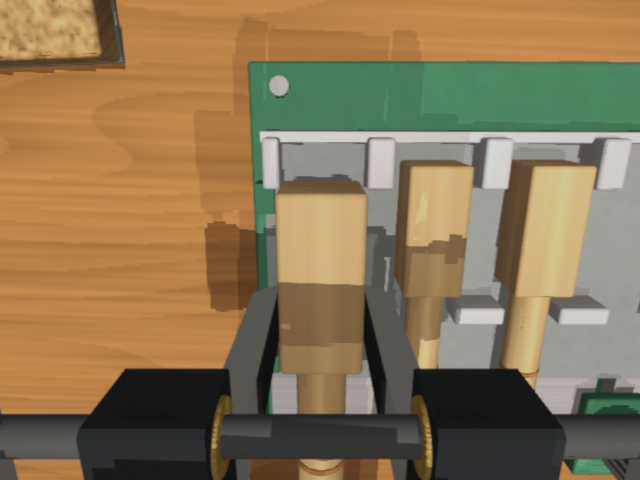

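Two blanks sit well in seats 2 and 3, and the third is centred over seat 1 at column 321. I'll lower it and release.

>>> carry_out --increments '[[255,[1,0,30],0],[255,[0,0,28],0],[255,[0,0,14],0],[255,[0,0,5],0],[255,[0,0,0],0],[125,[0,0,0],0],[125,[0,0,0],0],[125,[0,0,0],0]]'

```text
time: 31.7
tool_pos: [0.5989, 0.0348, 0.028]
ee_rot: [3.141, -0.003, 0.034]
wrist_force: [-0.5, 0.3, -0.0]
width: 0.0479
finger_force: 0.0
```

>>> carry_out --increments '[[125,[0,0,0],0],[125,[0,0,-30],0],[125,[0,0,-50],0],[125,[0,0,-40],0],[0,[-40,-5,0],0],[0,[-40,-5,0],0],[0,[-30,-5,0],0],[0,[0,0,0],0]]'

```text
time: 32.5
tool_pos: [0.4845, 0.0466, 0.1469]
ee_rot: [-3.141, 0.0, 0.035]
wrist_force: [0.1, -0.9, -0.2]
width: 0.0766
finger_force: 0.0
```

```bash
python3 - <<'E'
from h import *
o=robot.get_obs();print(o['time'],o['tool_pos'],o['ee_rot'])
im,c=snap('wrist','w8.png')
hsv=cv2.cvtColor(im,cv2.COLOR_BGR2HSV)
m=((hsv[...,0]>14)&(hsv[...,0]<32)&(hsv[...,1]<150)&(hsv[...,1]>60)&(hsv[...,2]>110)).astype(np.uint8)
for k in cv2.findContours(m,0,2)[0]:
    if cv2.contourArea(k)>2000:
        x,y,w,h=cv2.boundingRect(k); print((x,y,w,h),'head front',onz(c,x+w/2,y,.062))
yaw=.034
for s in([.6114,.0357],[.6137,-.0322],[.616,-.1002]): print('want',s[0]+.04,s[1]+.0014)
go(.4677,.033,.026,.034,'handle')
E
```

```text
32.5 [0.4845 0.0466 0.1469] [-3.1414  0.0002  0.0352]
(518, 0, 88, 196) head front [ 0.6379 -0.0918  0.062 ]
(422, 0, 69, 196) head front [ 0.6358 -0.0293  0.062 ]
(317, 0, 60, 195) head front [0.6335 0.0355 0.062 ]
want 0.6514000000000001 0.0371
want 0.6537000000000001 -0.0308
want 0.656 -0.0988
handle now dx -19 dy 13 dz 121 tw 0.0
handle after twist dx -19 dy 13 dz 121 tw 0.0
```

>>> carry_out --increments '[[0,[-19,13,20],0],[0,[0,0,40],0],[0,[0,0,35],0],[80,[0,0,20],0],[160,[0,0,6],0],[255,[0,0,0],0],[255,[0,0,0],0],[255,[0,0,0],0]]'

```text
time: 33.35
tool_pos: [0.4705, 0.0323, 0.0271]
ee_rot: [3.141, -0.004, 0.034]
wrist_force: [-0.2, 0.1, 0.3]
width: 0.0573
finger_force: 0.0
```

>>> carry_out --increments '[[255,[0,0,0],0],[255,[0,0,0],0],[255,[0,0,0],0],[255,[0,0,0],0],[255,[0,0,0],0],[255,[0,0,0],0]]'

```text
time: 33.95
tool_pos: [0.4687, 0.0331, 0.0254]
ee_rot: [-3.14, -0.0, 0.034]
wrist_force: [0.1, 2.7, 1.4]
width: 0.0173
finger_force: 30.0
```

>>> carry_out --increments '[[255,[0,4,0],0],[255,[0,8,0],0],[255,[0,11,0],0],[255,[0,11,0],0],[255,[0,11,0],0],[255,[0,11,0],0],[255,[0,11,0],0],[255,[0,8,0],0]]'

```text
time: 34.75
tool_pos: [0.4711, -0.0416, 0.0254]
ee_rot: [-3.139, 0.0, 0.035]
wrist_force: [-1.0, 6.4, 2.3]
width: 0.0175
finger_force: 30.0
```

>>> carry_out --increments '[[255,[0,4,0],0],[255,[0,2,0],0],[255,[0,2,0],0],[255,[0,2,0],0],[255,[0,0,0],0]]'

```text
time: 35.25
tool_pos: [0.4712, -0.0463, 0.0254]
ee_rot: [-3.129, 0.001, 0.035]
wrist_force: [-1.4, 17.3, 5.1]
width: 0.0175
finger_force: 30.1
```

>>> carry_out --increments '[[120,[0,0,0],0],[120,[0,0,0],0],[120,[0,0,0],0],[120,[0,0,0],0],[0,[0,0,-50],0],[0,[0,0,-50],0],[0,[-4,46,0],0],[0,[-3,46,0],0]]'

```text
time: 36.05
tool_pos: [0.4694, -0.1462, 0.1283]
ee_rot: [3.138, -0.005, 0.037]
wrist_force: [1.3, -0.4, -0.1]
width: 0.0782
finger_force: 0.0
```

>>> carry_out --increments '[[0,[0,43,0],0],[0,[0,0,0],-8],[0,[0,0,0],-8],[0,[0,0,0],-8],[0,[0,0,0],-8],[0,[0,0,0],-8],[0,[0,0,0],-8],[0,[0,0,0],-8]]'

```text
time: 36.85
tool_pos: [0.4691, -0.1885, 0.1252]
ee_rot: [3.141, 0.001, 1.017]
wrist_force: [-0.5, 0.0, -0.2]
width: 0.0941
finger_force: 0.0
```

>>> carry_out --increments '[[0,[0,0,0],-5],[0,[0,0,0],0],[0,[0,0,0],0]]'

```text
time: 37.15
tool_pos: [0.4692, -0.1881, 0.1252]
ee_rot: [3.142, 0.001, 1.097]
wrist_force: [0.6, -1.1, 0.3]
width: 0.0944
finger_force: 0.0
```

```bash
python3 - <<'E'
from h import *
o=robot.get_obs();print(o['time'],o['tool_pos'],o['ee_rot'])
go(.4687,-.182,.049,1.102,'collar')
im,c=snap('top','t3.png')
print('handle',proj(c,[.470,-.0464,.074]),'seat3 feed head front',proj(c,[.616+.0027,-.1002-.08,.062]))
cv2.imwrite('pics/c_t3.png',cv2.resize(im[140:290,290:510],None,fx=3.5,fy=3.5))
E
```

```text
37.15 [ 0.4692 -0.1881  0.1252] [3.1415 0.0006 1.0967]
collar now dx 5 dy -3 dz 76 tw -0.3
collar after twist dx 5 dy -3 dz 76 tw -0.3
handle (np.float64(362.68325550151206), np.float64(255.70886417696704)) seat3 feed head front (np.float64(420.67588219788064), np.float64(191.65857097986435))
```

>>> carry_out --increments '[[70,[5,-3,20],0],[70,[0,0,20],0],[70,[0,0,20],0],[70,[0,0,15],0],[70,[0,0,0],0],[255,[0,0,0],0],[255,[0,0,0],0],[255,[0,0,0],0]]'

```text
time: 38.0
tool_pos: [0.4698, -0.1823, 0.0517]
ee_rot: [3.139, 0.0, 1.099]
wrist_force: [0.6, -0.3, -0.3]
width: 0.0479
finger_force: 0.0
```

>>> carry_out --increments '[[255,[0,0,0],0],[255,[0,0,0],0],[255,[0,0,0],0],[255,[0,0,0],0],[255,[0,0,-3],0],[255,[0,0,-2],0],[255,[0,0,0],0]]'

```text
time: 38.7
tool_pos: [0.4682, -0.1815, 0.0532]
ee_rot: [-3.139, 0.0, 1.099]
wrist_force: [2.5, 0.0, -12.8]
width: 0.0414
finger_force: 30.0
```

>>> carry_out --increments '[[255,[0,0,-2],0],[255,[0,0,0],8],[255,[0,0,0],8],[255,[0,0,0],8],[255,[0,0,0],8],[255,[0,0,0],8],[255,[0,0,0],8],[255,[0,0,0],8]]'

```text
time: 39.5
tool_pos: [0.4683, -0.1817, 0.0561]
ee_rot: [-3.141, 0.002, 0.116]
wrist_force: [1.4, -0.4, -13.6]
width: 0.042
finger_force: 30.0
```

>>> carry_out --increments '[[255,[0,0,0],5.2],[255,[0,0,0],0],[255,[0,0,5],0],[255,[0,0,5],0],[255,[0,0,5],0],[255,[0,0,0],0],[255,[0,0,0],0]]'

```text
time: 40.2
tool_pos: [0.4684, -0.1817, 0.0423]
ee_rot: [-3.141, 0.001, 0.031]
wrist_force: [-2.2, -0.6, -9.6]
width: 0.0414
finger_force: 30.0
```

>>> carry_out --increments '[[255,[0,0,3],0],[255,[0,0,0],0],[70,[0,0,0],0],[70,[0,0,0],0],[70,[0,0,0],0],[70,[0,0,0],0],[70,[0,0,0],0],[70,[0,0,0],0]]'

```text
time: 41.0
tool_pos: [0.4691, -0.1819, 0.0395]
ee_rot: [3.141, -0.0, 0.031]
wrist_force: [0.1, -0.4, 0.8]
width: 0.0681
finger_force: 0.0
```

>>> carry_out --increments '[[70,[0,0,-30],0],[70,[0,0,-50],0],[70,[0,0,-20],0],[0,[5,35,0],0],[0,[5,35,0],0],[0,[0,0,0],0],[0,[0,0,0],0]]'

```text
time: 41.7
tool_pos: [0.4808, -0.2516, 0.1388]
ee_rot: [-3.14, 0.001, 0.03]
wrist_force: [0.4, 0.3, 0.3]
width: 0.0934
finger_force: 0.0
```

```bash
python3 - <<'E'
from h import *
o=robot.get_obs();print(o['time'],o['tool_pos'],o['ee_rot'])
im,c=snap('wrist','w9.png')
print('collar low',proj(c,[.469,-.183,.084]),'parked',proj(c,[.469,-.183,.095]),'knob',proj(c,[.546,-.3215,.09]))
go(.5465,-.3214,.14,.035,'knob')
E
```

```text
41.7 [ 0.4808 -0.2516  0.1388] [-3.1404  0.0009  0.0297]
collar low (np.float64(210.6521326679094), np.float64(268.36025449975335)) parked (np.float64(206.10709004817272), np.float64(274.6832773732616)) knob (np.float64(445.76215534757785), np.float64(151.9437364699939))
knob now dx 63 dy 72 dz -1 tw -0.2
knob after twist dx 63 dy 73 dz -1 tw -0.2
```

View pics/w9.png

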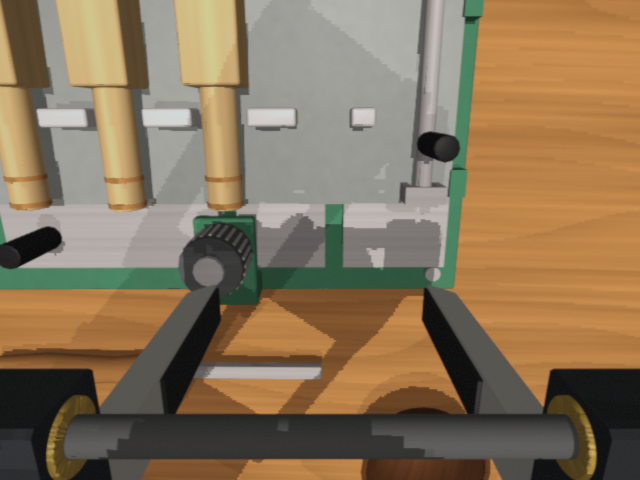

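The collar top is at (211,268), matching the lowered prediction. The blanks are seated and the knob is at (446,148). Now I'll drive the bolt home.

>>> carry_out --increments '[[100,[32,36,0],0],[100,[32,36,0],0],[100,[0,0,0],0],[100,[0,0,30],0],[100,[0,0,30],0],[100,[0,0,20],0],[100,[0,0,6],0],[255,[0,0,0],0]]'

```text
time: 42.55
tool_pos: [0.5466, -0.3199, 0.0527]
ee_rot: [-3.14, 0.002, 0.032]
wrist_force: [0.5, 0.2, -0.5]
width: 0.0518
finger_force: 0.0
```

>>> carry_out --increments '[[255,[0,0,0],0],[255,[0,0,0],0],[255,[0,0,0],0],[255,[0,0,0],0],[255,[0,0,0],0],[255,[0,0,0],0],[255,[0,0,0],0]]'

```text
time: 43.25
tool_pos: [0.5476, -0.3213, 0.054]
ee_rot: [-3.141, -0.001, 0.031]
wrist_force: [-0.1, 1.0, 3.9]
width: 0.0151
finger_force: 30.0
```

>>> carry_out --increments '[[255,[8,0,0],0],[255,[10,0,0],0],[255,[10,0,0],0],[255,[9,0,0],0],[255,[4,0,0],0],[255,[3,0,0],0],[255,[2,0,0],0],[255,[0,0,0],0]]'

```text
time: 44.05
tool_pos: [0.5927, -0.3199, 0.054]
ee_rot: [-3.141, 0.003, 0.031]
wrist_force: [-6.0, 2.9, 7.2]
width: 0.0151
finger_force: 30.0
```

Moved 45 mm and at the stop. I'll release and retreat.

>>> carry_out --increments '[[100,[0,0,0],0],[100,[0,0,0],0],[100,[0,0,0],0],[100,[0,0,0],0],[100,[0,0,-30],0],[100,[0,0,-50],0],[100,[-20,0,-30],0],[100,[-40,0,0],0]]'

```text
time: 44.85
tool_pos: [0.5371, -0.3237, 0.1698]
ee_rot: [3.134, -0.011, 0.033]
wrist_force: [-0.2, -0.7, 0.8]
width: 0.057
finger_force: 0.0
```

>>> carry_out --increments '[[100,[-45,15,0],0],[100,[-45,20,0],0],[100,[-45,20,0],0],[100,[0,0,0],0],[100,[0,0,0],0]]'

```text
time: 45.35
tool_pos: [0.3995, -0.3817, 0.1636]
ee_rot: [3.141, -0.001, 0.029]
wrist_force: [0.1, -0.1, 0.0]
width: 0.057
finger_force: 0.0
```

```bash
python3 - <<'E'
from h import *
o=robot.get_obs();print(o['time'],o['tool_pos'],o['wrist_force'])
im,c=snap('wrist','w10.png'); u,v=proj(c,[.591,-.3202,.09]); print('knob home',u,v)
hsv=cv2.cvtColor(im,cv2.COLOR_BGR2HSV); m=(hsv[...,2]<50).astype(np.uint8); m[280:]=0
for k in cv2.findContours(m,0,2)[0]:
    if cv2.contourArea(k)>150: print(cv2.boundingRect(k))
tp,ct=snap('top','t4.png')
hsv=cv2.cvtColor(tp,cv2.COLOR_BGR2HSV); m=((hsv[...,0]>14)&(hsv[...,0]<30)&(hsv[...,1]<165)&(hsv[...,1]>60)&(hsv[...,2]>120)).astype(np.uint8); m[:,:130]=0
for k in cv2.findContours(m,0,2)[0]:
    if cv2.contourArea(k)>250:
        x,y,w,h=cv2.boundingRect(k); print('wood',(x,y,w,h),onz(ct,x+w/2,y,.062))
print('want',[(s[0]+.0427,s[1]-.08) for s in([.6114,.0357],[.6137,-.0322],[.616,-.1002])])
E
```

```text
45.35 [ 0.3995 -0.3817  0.1636] [ 0.0699 -0.1422  0.0325]
knob home 215.30339233076717 -97.85008311284409
(24, 101, 50, 59)
wood (353, 176, 17, 70) [ 0.6539 -0.0441  0.062 ]
wood (412, 175, 17, 70) [ 0.6573 -0.1799  0.062 ]
wood (382, 175, 17, 71) [ 0.6568 -0.1108  0.062 ]
wood (223, 127, 48, 32) [0.766  0.2208 0.062 ]
want [(0.6541, -0.0443), (0.6564, -0.1122), (0.6587, -0.1802)]
```

All heads are within 2 mm of their seats, the carriage is at the feed station, the collar is down and the bolt is home, so I'm handing in.

```bash
python3 -c "
from bench import robot
print(robot.close_job())"
```

```text
the job is handed in; nothing more can be done
None
```

The job is handed in: my last measurements put all three blanks seated (only three were on the bench), the carriage at the feed station, the collar turned back and down, and the bolt slid home, but the hand-in returned no verdict.

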